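# Release the latched channel key of a tube incubator

## Task

One of the four identical blue channel keys on the white tube incubator was left latched down. Feel for it with light fingertip taps, never pushing a key that is up so far that it switches on, then press the latched key down to its stop and let go, so that it springs up and all four keys stand up. Pick nothing up and leave everything else where it stands.

Things in the scene. Friction and masses are not known exactly. Their poses are not given: they have to be found in the camera images.
- console: white four-channel tube incubator, fixed. Origin on the table below the middle of the key row's housing; x to its back, y to its left, z up. Housing x -50 to 50, y -111 to 158 mm, top at 70 mm. Four identical blue keys, 30 mm (x) by 34 mm (y), 48 mm apart along y; left of them a bare deck (y 96 to 158). Behind (x 50 to 120) a block 95 mm high with fixed green-capped tubes up to 120 mm
- key_place_1 (a point): leftmost (+y) key's place: centre of the key's top face as it stands when up, 81 mm above the table and 11 mm above the housing. Fixed to the console with its axes; does not move with the key
- key_place_2 (a point): second from the left key's place: centre of the key's top face as it stands when up, 81 mm above the table and 11 mm above the housing. Fixed to the console with its axes; does not move with the key
- key_place_3 (a point): third from the left key's place: centre of the key's top face as it stands when up, 81 mm above the table and 11 mm above the housing. Fixed to the console with its axes; does not move with the key
- key_place_4 (a point): rightmost (-y) key's place: centre of the key's top face as it stands when up, 81 mm above the table and 11 mm above the housing. Fixed to the console with its axes; does not move with the key
- latched_key (a joint): how far the latched key is down (m): 0 up, 0.003 latched (its top at 78 mm; up to 0.004 after a tap), 0.006 at the stop. Its place is not told and changes from run to run. It gives nothing to a push under about 3 N, and a light tap does not free it; pushed to the stop (about 5 N, held 0.3 s) the latch frees, and when let go the key springs up to 0 and stays up
- up_key_a (a joint): how far one of the three other keys is down (m): 0 up, 0.006 at the stop. Its place is not told. It is on a spring: about 0.8 N to start, then 0.7 N more for each mm, and springs back when let go. A light tap gives 1 to 3 mm; more than 4.5 mm (about 4 N) counts as switching that channel on, which is a failure
- up_key_b (a joint): how far one of the three other keys is down (m): 0 up, 0.006 at the stop. Its place is not told. It is on a spring: about 0.8 N to start, then 0.7 N more for each mm, and springs back when let go. A light tap gives 1 to 3 mm; more than 4.5 mm (about 4 N) counts as switching that channel on, which is a failure
- up_key_c (a joint): how far one of the three other keys is down (m): 0 up, 0.006 at the stop. Its place is not told. It is on a spring: about 0.8 N to start, then 0.7 N more for each mm, and springs back when let go. A light tap gives 1 to 3 mm; more than 4.5 mm (about 4 N) counts as switching that channel on, which is a failure
- vial: small amber vial with orange cap, 26 mm across, 45 mm high, standing loose on the console's left deck; origin at its underside
- marker: loose pen, 120 x 14 x 14 mm, black with a red cap, lying on the table before the console; origin under its middle, long axis y
- reagent: loose white reagent bottle, 64 mm across, 150 mm high, behind the console; origin at its underside
- tube_rack: loose blue rack of capped tubes, 80 x 200 x 87 mm; origin at its underside
- tip_box: loose orange pipette-tip box with a clear cover, 85 x 125 x 85 mm; origin at its underside
- scanner: loose black bar-code scanner on a round foot, about 140 mm high; origin under its foot
Not all that is in view belongs to the job. What is shaped like the part that bears up_key_c but purple is not meant.

How it is judged:
On the way:
1. the latched key is pressed down beyond its latch (value of joint latched_key above 0.0043 m).
At the end, for the whole second after the job is handed in: all four keys stand up, each within 1 mm of its top position (value of joint each of latched_key, up_key_a, up_key_b, up_key_c below 0.001 m); the robot touches nothing.
It fails at once if a key that was up is pushed down more than 4.5 mm, which switches its channel on (value of joint any of up_key_a, up_key_b, up_key_c above 0.0045 m).
It fails at once if a loose thing is picked up, knocked over or moved more than 20 mm (distance of any of vial, marker, reagent, tube_rack, tip_box, scanner from where it was at the start of the episode above 0.02 m).
It also fails if it takes over 51 s, if anything falls off the work surface, if the arm or the gripper's body presses on something with over 40 N, if the wrist force passes 120 N, or if a joint passes its speed limit or range.

## Robot

A 7-joint arm with a two-finger parallel gripper is mounted at the origin on the work surface. World frame = base frame: x ahead of the robot, y to its left, z up, the work surface at z = 0. Lengths are in m, angles in rad, forces in N, time in s.
With the tool pointing down it reaches from about 0.375 to 0.925 m from the base axis. Payload 3.1 kg.
Tool frame: the origin (TCP) lies on the front face of the gripper's body, between the roots of the fingers; the fingertips stand 73 mm ahead of it and the grasp point (between the pads) lies 54 mm ahead of it (r.tcp_to_tips is the distance from the TCP to the fingertips, in m); z points along the fingers, y is the line along which they close (so a half turn about z gives the same grasp; the last joint's range is limited). The gripper opens to 85 mm and grips with 20 to 120 N. Pads are 22 mm wide; open, the fingers measure 114 mm over their backs; the gripper's body (76 mm by 85 mm) begins 54 mm behind the grasp point. The pads swing forward as they close: fully open they stand 13 mm farther back than shut.
Start: joints at [-1.385, 0.383, 0.044, 1.598, -0.018, 1.161, -0.05], TCP at [0.182, 0.624, 0.304] pointing down, gripper open.
Joint ranges: [-2.61, 2.61], [-0.41, 2.15], [-1.48, 1.57], [0, 2.5], [-1.57, 4.71], [0.05, 1.97], [-2.85, 2.85]. Speed limits (rad/s): [2.79, 2.79, 3.14, 3.14, 3.14, 3.14, 3.14].

## Interface

Orientations are given as a rotation vector (axis times angle).
In Python, from workcell import r gives the robot as it stands.
- The arm moves only by the tool carry_out, never from a script. Its argument "commands" is a list of rows, each a list of 5 numbers: the opening, from -1 (shut) to 1 (fully open), then the shift along the tool's x, y, z in cm, then the turn about the tool's z in rad. In form: [[claw, dx, dy, dz, spin], ...]. A call has 1 to 12 rows; each row is the pose to reach, as a shift and turn from the pose commanded when the call began, along the tool's axes at that moment; what a row does not reach only later rows make up. A row lasts 1/10 s, in which the tool goes at most 50 mm and 8.59 degrees, less where a joint would pass 70% of its speed; a pose out of reach is approached as far as the arm can. A call with a gripper value outside its range is refused whole. The fingers move at their own pace and stop on an object; "newtons" is the grip in N (left out, the last holds). Time passes only in rows, so rows that repeat a pose let the fingers close. It gives the time, the measured TCP pose, the force, the opening and the grip force at its end, in the units of the state.
- r.state(): the state, without advancing time (a new reading comes with each control period).
- r.capture(name): name is "scene" or "top"; returns the picture (420x560x3 uint8, red, green, blue); there is no depth.
- r.calibration(name): a dict with "intrinsics" (3x3 intrinsics, pixels), "k1" (the pictures are not rectified: a ray, as slopes to the right and down, at radius r is drawn at 1 + k1 r^2 times it, then the intrinsics apply), "pose" (4x4, takes a point from camera to world coordinates). Camera axes: x right, y down, z forward; pixel columns grow to the right and rows downward; lengths in m; the calibration is good to about 2 mm. A picture is of the moment at which its call begins. calibration takes no time and is no camera call.
- r.finish_job(): hands the job in; it is judged then, once.
Trained networks look in the newest picture that a camera, given by its name, has taken for a name from the list of things; names that differ only in an ending like _2 or _b are one class to them, and where a whole thing is asked for, a point or a joint stands for the part that bears it (a point fixed in the world has none). Each returns a list of dicts, best first, with "confidence" (0 to 1); they miss things now and then, are a little off and sometimes report something else, mostly with a low value. They report only what shows in the picture. A call takes as long as a camera call. They do not tell look-alikes from the thing itself.
- r.find_in(camera, target): "location" ([x, y, z] in m, in world coordinates, good to about 4 mm: the middle of the surface that is visible of it).
- r.outline_of(camera, target): "mask" (420x560 bool, what is visible of it).
The state is a dict: "time_s": time; "q": joint angles; "joint_vel": joint speeds; "joint_torque": joint torques, N m; "tcp_pos": TCP position; "tcp_rot": TCP orientation; "force": force on the tool from outside, world axes, zero at the start; "wrist_torque": the same for the moment, N m; "grip_width": finger opening in m; "gripper_force": force on a finger pad.
Only numpy, scipy, OpenCV 4.12 (cv2) and the standard library are available. Lean on these libraries where they do the work, as an engineer would, in place of code of your own. Each camera call takes 0.05 s, during which the arm holds its last target. There are 200 camera calls.

## Working session

There is one attempt and no reset: what is moved stays moved. The work goes in short steps, Python scripts to look and compute and a tool call to move; the robot and the scene stay as the last step left them, time stands still between calls to the robot, and variables do not carry over. Pictures are saved under pics/ and viewed, at most 10 in all, crops included, and the job is handed in when it is done.

Besides the shell and the picture viewer there is one more tool, called after "Emit:" as name(argument=value, ...) on one line, values as JSON. carry_out: Moves the arm, as the interface text tells. Its arguments: {"type":"object","properties":{"commands":{"type":"array"},"newtons":{"type":"number"}},"required":["commands"]}

```bash
mkdir -p pics; ls; python3 - <<'E'
from workcell import r
import cv2
for c in("scene","top"):
    im=r.capture(c); cv2.imwrite(f"pics/{c}0.png",im[:,:,::-1])
    for t in("console","up_key_a","vial","marker"):
        for d in r.find_in(c,t): print(c,t,[round(float(v),4) for v in d["location"]],round(d["confidence"],2))
s=r.state();print(s)
E
```

```text
pics
scene console [0.6293, -0.0499, 0.0948] 0.62
scene up_key_a [0.5214, -0.0483, 0.0806] 0.73
scene up_key_a [0.511, -0.096, 0.0801] 0.57
scene up_key_a [0.371, -0.2147, 0.0798] 0.45
scene marker [0.5009, -0.4397, 0.0449] 0.67
scene marker [0.4409, -0.0213, 0.017] 0.65
top console [0.5997, -0.0404, 0.0981] 0.82
top up_key_a [0.5149, -0.0525, 0.0817] 0.71
top up_key_a [0.3656, -0.2161, 0.08] 0.61
top up_key_a [0.5055, -0.0971, 0.0803] 0.54
top up_key_a [0.5014, -0.1423, 0.0782] 0.48
top vial [0.5568, 0.0508, 0.118] 0.6
top marker [0.4425, -0.0187, 0.0152] 0.63
{'time_s': 0.5, 'q': array([-1.38475434,  0.38289613,  0.04393606,  1.5979502 , -0.01787279,
        1.16120551, -0.04992734]), 'joint_vel': array([-0.0005904 , -0.00061457, -0.00163995, -0.00271717,  0.00049322,
        0.00026737, -0.00069088]), 'joint_torque': array([-1.26710376e-03, -4.32936144e+01,  1.02107495e+00, -2.49571699e+01,
        1.04383289e-02,  3.32043790e-03, -2.03341932e-05]), 'tcp_pos': array([0.18203306, 0.62396994, 0.30384895]), 'tcp_rot': array([ 4.44368703e-01,  3.10999609e+00, -1.05973260e-04]), 'force': array([ 0.29545774, -0.14097888,  0.39669002]), 'wrist_torque': array([0.01264874, 0.0048546 , 0.04096535]), 'gripper_force': 0.0, 'grip_width': 0.08559935553274124}
```

View pics/scene0.png

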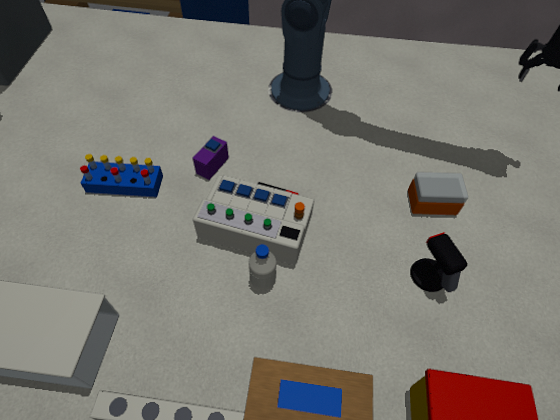

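View pics/top0.png

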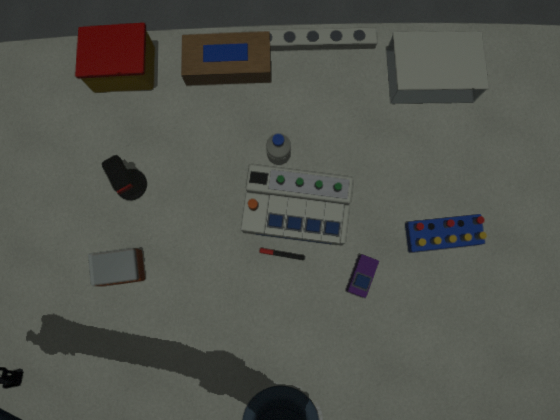

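The scene picture shows four blue keys at about (227,187), (245,190), (262,195) and (280,200). In the top picture they are at (276,221), (295,223), (314,226) and (332,228). Things that could be taken for a key are the purple box with a blue key (top 363,280; scene 213,145), the blue tube rack (445,233) and the reagent's blue cap (278,140). I choose the four on the white housing.

```bash
cat > h.py <<'E'
import numpy as np, cv2
from workcell import r
def cal(c):
    k=r.calibration(c); return np.array(k["intrinsics"]),float(k["k1"]),np.array(k["pose"])
def unproj(c,uv,z):
    K,k1,T=cal(c)
    p=cv2.undistortPoints(np.float64(uv).reshape(-1,1,2),K,np.array([k1,0,0,0.]),None).reshape(-1,2)
    d=np.c_[p,np.ones(len(p))]@T[:3,:3].T; o=T[:3,3]
    return o+d*((z-o[2])/d[:,2])[:,None]
E
python3 - <<'E'
from h import *
px={"top":[(276,221),(295,223),(314,226),(332,228)],"scene":[(280,200),(262,195),(245,190),(227,187)]}
for c in px:
    im=cv2.imread(f"pics/{c}0.png"); hsv=cv2.cvtColor(im,cv2.COLOR_BGR2HSV)
    m=((hsv[:,:,0]>100)&(hsv[:,:,0]<125)&(hsv[:,:,1]>120)).astype(np.uint8)
    n,l,st,ce=cv2.connectedComponentsWithStats(m)
    uv=[]
    for p in px[c]:
        i=l[p[1],p[0]]; uv.append(ce[i]); print(c,p,i,st[i],ce[i].round(1))
    P=unproj(c,uv,.081); print(P.round(4)); d=P[0]-P[3]; print("pitch",np.linalg.norm(d[:2])/3,"yaw",np.arctan2(-d[0],d[1]))
    print(P[:,:2].mean(0))
    for d in r.outline_of(c,"vial")[:1]:
        v,u=np.nonzero(d["mask"]); print("vial",d["confidence"],u.mean(),v.mean(),unproj(c,[(u.mean(),v.mean())],.11))
im=cv2.imread("pics/top0.png")[150:280,220:390]; cv2.imwrite("pics/crop.png",cv2.resize(im,None,fx=4,fy=4,interpolation=2))
E
```

```text
top (276, 221) 3 [269 215  13  12 130] [275.1 220.3]
top (295, 223) 5 [288 217  13  12 132] [294.  222.6]
top (314, 226) 6 [307 220  13  11 128] [312.9 225. ]
top (332, 228) 7 [326 222  13  12 131] [331.7 227.5]
[[ 0.521  -0.0019  0.081 ]
 [ 0.5139 -0.0492  0.081 ]
 [ 0.5063 -0.0966  0.081 ]
 [ 0.4986 -0.1438  0.081 ]]
pitch 0.04787098180749059 yaw -0.1569186271956122
[ 0.50993994 -0.07288062]
vial 0.22 115.32730175625332 266.83980840872806 [[0.41194656 0.39735227 0.11      ]]
scene (280, 200) 124 [272 194  15  12 128] [278.8 199.4]
scene (262, 195) 122 [254 189  15  12 132] [261.1 194.5]
scene (245, 190) 117 [237 184  15  13 131] [243.9 190.1]
scene (227, 187) 115 [220 180  15  12 131] [226.7 185.6]
[[ 0.527  -0.0014  0.081 ]
 [ 0.5185 -0.0488  0.081 ]
 [ 0.5112 -0.0954  0.081 ]
 [ 0.5034 -0.1425  0.081 ]]
pitch 0.04768984595738456 yaw -0.16613955871200034
[ 0.51502668 -0.07200794]
vial 0.45 299.21794871794873 210.1602564102564 [[0.57205928 0.05443447 0.11      ]]
```

View pics/crop.png

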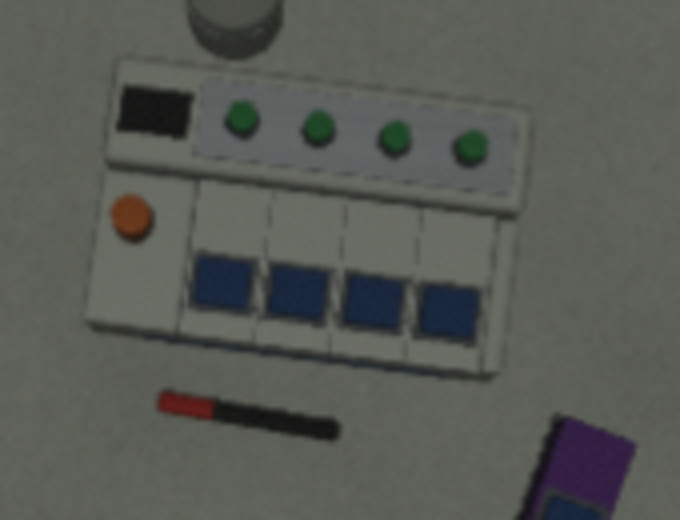

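```bash
cat >> h.py <<'E'
from scipy.spatial.transform import Rotation as Ro
KEY=np.array([[.524,-.0017],[.516,-.049],[.5087,-.096],[.501,-.143]])
def shift(p,tiph):
    s=r.state(); R=Ro.from_rotvec(s["tcp_rot"]).as_matrix()
    t=np.r_[p,tiph+r.tcp_to_tips]
    print("t",s["time_s"],"tips z",s["tcp_pos"][2]-r.tcp_to_tips,"F",s["force"].round(2),"w",s["grip_width"])
    print("cm",(R.T@(t-s["tcp_pos"])*100).round(2),"spin",R[:,1])
E
python3 - <<'E'
from h import *
print(r.tcp_to_tips); shift(KEY[0],.095)
E
```

```text
0.0726
t 0.6 tips z 0.23129403668363102 F [ 0.5  -0.01  0.04] w 0.08570824958907194
cm [-50.35 -50.49  13.63] spin [2.79997747e-01 9.60000656e-01 4.08985662e-05]
```

Emit:
carry_out(commands=[[-1,-4,-4,0,-0.12],[-1,-8,-8,0,-0.12],[-1,-12,-12,0,-0.12],[-1,-16,-16,0,-0.12],[-1,-20,-20,0,-0.12],[-1,-24,-24,0,-0.12],[-1,-28,-28,0,-0.12],[-1,-32,-32,0,-0.12],[-1,-36,-36,0,-0.12],[-1,-40,-40,0,-0.12],[-1,-44,-44,0,-0.12],[-1,-48,-48,0,-0.12]], newtons=20)

```text
time_s: 1.8
tcp_pos: [0.4712, 0.0961, 0.3045]
tcp_rot: [0.257, 3.13, 0.002]
force: [0.8, 1.0, -0.3]
grip_width: 0.0003
gripper_force: 0.0
```

Emit:
carry_out(commands=[[-1,0,0,0,0],[-1,0,0,0,0],[-1,0,0,0,0]])

```text
time_s: 2.1
tcp_pos: [0.47, 0.0992, 0.3038]
tcp_rot: [-0.254, -3.131, -0.001]
force: [0.1, 0.5, 0.5]
grip_width: 0.0003
gripper_force: 0.0
```

```bash
python3 - <<'E'
from h import *
shift(KEY[0],.095)
E
```

```text
t 2.1 tips z 0.23121560000893837 F [0.13 0.49 0.45] w 0.0003101078388146434
cm [-6.96 -9.1  13.61] spin [1.61229029e-01 9.86916859e-01 5.60738894e-04]
```

Emit:
carry_out(commands=[[-1,-2,-4,0,0],[-1,-5,-7,0,0],[-1,-7,-9.1,2,0],[-1,-7,-9.1,6,0],[-1,-7,-9.1,10,0],[-1,-7,-9.1,12,0],[-1,-7,-9.1,13.6,0],[-1,-7,-9.1,13.6,0],[-1,-7,-9.1,13.6,0],[-1,-7,-9.1,13.6,0]])

```text
time_s: 3.1
tcp_pos: [0.5256, -0.0022, 0.169]
tcp_rot: [0.254, 3.129, 0.001]
force: [0.1, 0.1, 0.7]
grip_width: -0.0002
gripper_force: 0.0
```

```bash
python3 - <<'E'
from h import *
shift(KEY[0],.079);shift(KEY[3],.095)
cv2.imwrite("pics/s1.png",cv2.resize(r.capture("scene")[140:260,170:340,::-1],None,fx=4,fy=4,interpolation=2))
E
```

```text
t 3.1 tips z 0.09641911568503578 F [0.08 0.06 0.75] w -0.0002302952604147438
cm [0.17 0.02 1.74] spin [0.1612313  0.98691602 0.00111639]
t 3.1 tips z 0.09641911568503578 F [0.08 0.06 0.75] w -0.0002302952604147438
cm [  0.16 -14.29   0.13] spin [0.1612313  0.98691602 0.00111639]
```

View pics/s1.png

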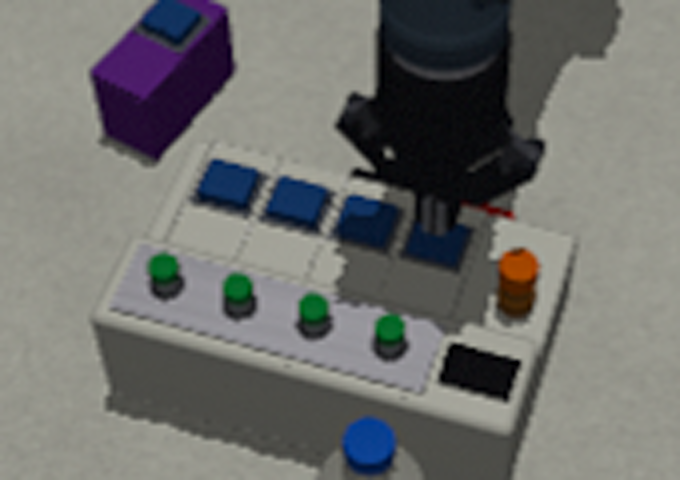

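The shut fingers stand over the leftmost key, at crop (435,225), clear of the vial at (517,280). Now I'll start a light tap, down to about 79.5 mm.

Emit:
carry_out(commands=[[-1,0,0,0.5,0],[-1,0,0,1.0,0],[-1,0,0,1.3,0],[-1,0,0,1.3,0],[-1,0,0,1.3,0],[-1,0,0,1.3,0]])

```text
time_s: 3.75
tcp_pos: [0.5248, -0.0033, 0.1549]
tcp_rot: [0.257, 3.131, -0.0]
force: [-0.5, 0.2, 0.5]
grip_width: 0.0002
gripper_force: 0.0
```

Emit:
carry_out(commands=[[-1,0,0,0.1,0],[-1,0,0,0.15,0],[-1,0,0,0.2,0],[-1,0,0,0.2,0],[-1,0,0,0.2,0]])

```text
time_s: 4.25
tcp_pos: [0.5247, -0.0033, 0.1529]
tcp_rot: [-0.257, -3.131, -0.0]
force: [-0.3, 0.9, -0.6]
grip_width: -0.0003
gripper_force: 0.0
```

Emit:
carry_out(commands=[[-1,0,0,0.05,0],[-1,0,0,0.1,0],[-1,0,0,0.15,0],[-1,0,0,0.15,0],[-1,0,0,0.15,0]])

```text
time_s: 4.75
tcp_pos: [0.5247, -0.0032, 0.1513]
tcp_rot: [-0.257, -3.131, 0.0]
force: [-0.7, 0.7, -0.1]
grip_width: 0.0002
gripper_force: 0.0
```

Emit:
carry_out(commands=[[-1,0,0,0,0]])

```text
time_s: 4.85
tcp_pos: [0.5248, -0.0033, 0.1514]
tcp_rot: [0.257, 3.131, 0.0]
force: [0.3, -0.2, -0.9]
grip_width: -0.0001
gripper_force: 0.0
```

Emit:
carry_out(commands=[[-1,0,0,0,0]])

```text
time_s: 4.95
tcp_pos: [0.5248, -0.0033, 0.1514]
tcp_rot: [0.257, 3.131, -0.0]
force: [-0.2, -0.4, -0.2]
grip_width: -0.0005
gripper_force: 0.0
```

Emit:
carry_out(commands=[[-1,0,0,0.05,0],[-1,0,0,0.08,0],[-1,0,0,0.08,0],[-1,0,0,0.08,0]])

```text
time_s: 5.35
tcp_pos: [0.5248, -0.0033, 0.1508]
tcp_rot: [0.257, 3.131, 0.0]
force: [-0.6, 0.6, 2.2]
grip_width: 0.0002
gripper_force: 1.3
```

Emit:
carry_out(commands=[[-1,0,0,0,0]])

```text
time_s: 5.45
tcp_pos: [0.5248, -0.0033, 0.1507]
tcp_rot: [0.257, 3.131, 0.0]
force: [-1.2, 0.5, 2.8]
grip_width: -0.0002
gripper_force: 1.4
```

Emit:
carry_out(commands=[[-1,0,0,0.05,0],[-1,0,0,0.05,0],[-1,0,0,0.05,0]])

```text
time_s: 5.75
tcp_pos: [0.5248, -0.0032, 0.1501]
tcp_rot: [0.257, 3.131, 0.0]
force: [-0.9, 0.4, 3.8]
grip_width: 0.0004
gripper_force: 1.6
```

Emit:
carry_out(commands=[[-1,0,0,0,0]])

```text
time_s: 5.85
tcp_pos: [0.5248, -0.0032, 0.1501]
tcp_rot: [0.257, 3.131, 0.0]
force: [-1.2, -0.7, 3.3]
grip_width: -0.0002
gripper_force: 1.6
```

Key 1 gives no contact until 78.5 mm, then resists stiffly (2.5 N at 78.1 mm), so it's likely the latched one. I'll check this against a tap on key 2.

Emit:
carry_out(commands=[[-1,0,0,-1,0],[-1,0,0,-1.5,0],[-1,0,-2.4,-1.5,0],[-1,0,-4.8,-1.5,0],[-1,0,-4.8,-1.5,0],[-1,0,-4.8,-1.5,0],[-1,0,-4.8,-1,0],[-1,0,-4.8,-0.6,0],[-1,0,-4.8,-0.4,0],[-1,0,-4.8,-0.3,0],[-1,0,-4.8,-0.3,0],[-1,0,-4.8,-0.3,0]])

```text
time_s: 7.05
tcp_pos: [0.517, -0.0503, 0.1531]
tcp_rot: [0.256, 3.131, 0.0]
force: [-0.8, 0.1, 0.9]
grip_width: 0.0002
gripper_force: 0.6
```

Emit:
carry_out(commands=[[-1,0,0,0.05,0],[-1,0,0,0.1,0],[-1,0,0,0.1,0],[-1,0,0,0.1,0]])

```text
time_s: 7.45
tcp_pos: [0.5171, -0.0505, 0.1522]
tcp_rot: [0.257, 3.131, 0.0]
force: [-0.9, 1.3, 1.3]
grip_width: -0.0001
gripper_force: 0.9
```

Emit:
carry_out(commands=[[-1,0,0,0,0]])

```text
time_s: 7.55
tcp_pos: [0.5171, -0.0505, 0.1522]
tcp_rot: [0.257, 3.131, 0.0]
force: [0.2, 0.9, 1.7]
grip_width: 0.0002
gripper_force: 1.0
```

Key 2 gives softly from about 81 mm (1.5 N at 79.6 mm), so it is up. Key 1 is the latched one, so I'll go back and press it to the stop.

Emit:
carry_out(commands=[[-1,0,0,-1,0],[-1,0,0,-1.5,0],[-1,0,2.4,-1.5,0],[-1,0,4.8,-1.5,0],[-1,0,4.8,-1.5,0],[-1,0,4.8,-1.5,0],[-1,0,4.8,-0.8,0],[-1,0,4.8,-0.2,0],[-1,0,4.8,0.1,0],[-1,0,4.8,0.1,0]])

```text
time_s: 8.55
tcp_pos: [0.5241, -0.0043, 0.1504]
tcp_rot: [-0.259, -3.129, 0.001]
force: [-0.9, -0.2, -0.9]
grip_width: 0.0001
gripper_force: 0.0
```

Emit:
carry_out(commands=[[-1,0,0,0.1,0],[-1,0,0,0.2,0],[-1,0,0,0.3,0],[-1,0,0,0.4,0],[-1,0,0,0.45,0],[-1,0,0,0.45,0],[-1,0,0,0.45,0],[-1,0,0,0.45,0],[-1,0,0,0.45,0],[-1,0,0,0.45,0]])

```text
time_s: 9.55
tcp_pos: [0.5247, -0.0039, 0.1477]
tcp_rot: [-0.258, -3.13, -0.0]
force: [-3.6, -1.9, 10.8]
grip_width: -0.0003
gripper_force: 5.2
```

It is at the stop: tips at 75.1 mm, 10.8 N. Now I'll let go and re-tap to check that it sprang up.

Emit:
carry_out(commands=[[-1,0,0,0,0],[-1,0,0,0,0],[-1,0,0,-0.5,0],[-1,0,0,-1.2,0],[-1,0,0,-1.6,0],[-1,0,0,-1.6,0],[-1,0,0,-1.6,0],[-1,0,0,-1.0,0],[-1,0,0,-0.7,0],[-1,0,0,-0.5,0],[-1,0,0,-0.5,0],[-1,0,0,-0.5,0]])

```text
time_s: 10.75
tcp_pos: [0.5244, -0.0031, 0.1515]
tcp_rot: [-0.257, -3.13, -0.0]
force: [-0.8, 0.9, 3.0]
grip_width: 0.0001
gripper_force: 1.2
```

Emit:
carry_out(commands=[[-1,0,0,0,0]])

```text
time_s: 10.85
tcp_pos: [0.5244, -0.0031, 0.1515]
tcp_rot: [-0.257, -3.13, -0.0]
force: [-1.3, 1.6, 3.0]
grip_width: 0.0001
gripper_force: 1.2
```

At 78.9 mm it now pushes back (before, nothing there): the key is up. I'll retract.

Emit:
carry_out(commands=[[-1,0,0,-2,0],[-1,0,0,-5,0],[-1,0,0,-9,0],[-1,0,0,-10,0],[-1,0,0,-10,0],[-1,0,0,-10,0],[-1,0,0,-10,0]])

```text
time_s: 11.55
tcp_pos: [0.5235, -0.0033, 0.2497]
tcp_rot: [-0.257, -3.128, 0.002]
force: [0.7, 0.9, 0.0]
grip_width: 0.0002
gripper_force: 0.0
```

```bash
python3 - <<'E'
from h import *
print(r.state()["tcp_pos"],r.state()["force"]); print(r.finish_job())
E
```

```text
[ 0.52345002 -0.00326556  0.24969929] [0.65407992 0.90873142 0.00678707]
the job is handed in; nothing more can be done
None
```

The latched key was the leftmost one: I pressed it to its stop and let go, a light re-tap showed it had sprung up, and the job was handed in at about 11.6 s with the arm clear (keys 3 and 4 not tapped, no verdict returned).

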